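Laundry products back into their own spill trays

ROBOT

A 6-joint arm with a two-finger parallel gripper is mounted at the origin on the work surface. World frame = base frame: x ahead of the robot, y to its left, z up, the work surface at z = 0. Lengths are in m, angles in rad, forces in N, time in s.
With the tool pointing down it reaches from about 0.375 to 0.9 m from the base axis. Payload 3.1 kg.
Tool frame: the origin (TCP) lies between the finger pads; the fingertips stand manip.finger_overhang ahead of it and the grasp point (between the pads) lies 5 mm behind it (manip.finger_overhang is the distance from the TCP to the fingertips, in m); z points along the fingers, y is the line along which they close (so a half turn about z gives the same grasp; the last joint's range is limited). The gripper opens to 85 mm and grips with 20 to 120 N. Pads are 22 mm wide; open, the fingers measure 114 mm over their backs; the gripper's body (76 mm by 85 mm) begins 54 mm behind the grasp point. The pads swing forward as they close: fully open they stand 13 mm farther back than shut.
Start: joints at [0.95, 0.527, 1.433, -0, 1.181, -0.178], TCP at [0.268, 0.565, 0.245] pointing down, gripper open.
Joint ranges: [-3.08, 3.08], [-0.75, 2.2], [0.22, 2.44], [-1.43, 4.57], [0, 2.65], [-2.85, 2.85]. Speed limits (rad/s): [2.79, 2.79, 3.14, 3.14, 3.14, 3.14].

INTERFACE

Orientations are given as a unit quaternion [x, y, z, w].
In Python, from station import manip gives the robot as it stands.
- The arm moves only by the tool drive_tool, never from a script. Its argument "plan" is a list of rows, each a list of 7 numbers: the shift along the tool's x, y, z in m, then the turn, a rotation vector about the tool's x, y, z in degrees, then the opening, from -1 (shut) to 1 (fully open). In form: [[x, y, z, wx, wy, wz, gripper], ...]. A call has 1 to 10 rows; each row shifts and turns the commanded pose from where the row before left it, along the tool's axes as they then stand; what a row does not reach is not made up. A row lasts 1/10 s, in which the tool goes at most 50 mm and 8.59 degrees, less where a joint would pass 70% of its speed; a pose out of reach is approached as far as the arm can. A call is refused whole if a number of a shift passes 0.05 or a number of a turn 8.59, either way. A call with a gripper value outside its range is refused whole. The fingers move at their own pace and stop on an object; "newtons" is the grip in N (left out, the last holds). Time passes only in rows, so rows that do not move let the fingers close. It gives the time, the measured TCP pose, the force, the opening and the grip force at its end, in the units of the state.
- manip.sense(): the state, without advancing time (a new reading comes with each control period).
- manip.snapshot(name): name is "side" or "top"; returns a dict with "image" (480x640x3 uint8, red, green, blue), "z_map" (480x640 float32, m along the optical axis (not along the pixel's ray), 0 where there is no reading), "fov_y" (degrees; the focal length in pixels is half the picture's height over the tangent of half this angle, whatever the lens; pixels are square), "cx", "cy" (the principal point, pixels), "k1" (the pictures are not rectified: a ray, as slopes to the right and down, at radius r is drawn at 1 + k1 r^2 times it, then the intrinsics apply), "extrinsics" (4x4, takes a point from camera to world coordinates). Camera axes: x right, y up, looking along -z (the intrinsics and any distortion apply to the point x, -y, -z); pixel columns grow to the right and rows downward; lengths in m; the calibration is good to about 2 mm. A picture is of the moment at which its call begins.
- manip.sign_off(): hands the job in; it is judged then, once.
The state is a dict: "t": time; "q": joint angles; "qd": joint speeds; "tau": joint torques, N m; "tcp_pos": TCP position; "tool_rot": TCP orientation; "force": force on the tool from outside, world axes, zero at the start; "ft_torque": the same for the moment, N m; "finger_gap": opening from 0.0 (shut) to 1.0 (fully open); "gripper_force": force on a finger pad.
Only numpy, scipy, OpenCV 4.12 (cv2) and the standard library are available. Lean on these libraries where they do the work, as an engineer would, in place of code of your own. Each camera call takes 0.05 s, during which the arm holds its last target. There are 200 camera calls.

TASK

The three bottles and the tub of laundry concentrate on the folding table have been put back in each other's spill trays. Move them so that each stands upright in the tray with the colour of its own cap or lid, and let go of them; the empty grey tray is free to use on the way, and is empty again at the end. The products drip, so never tip one over or let one stand on the bare table, and leave the little steel measuring cup standing where it is.

Things in the scene. Friction and masses are not known exactly. Their poses are not given: they have to be found in the camera images.
- detergent: Detergent: flat oblong light-blue bottle with a white label and a dark blue cap, 146 mm tall. Body 64 mm (its x) by 44 mm (its y), 100 mm high; short cone above; cap 40 mm in diameter from 106 to 146 mm above the origin. About 0.4 kg. Origin: centre of the underside, z up. Grip from above on the cap, any direction. Belongs in the blue tray.
- softener: Fabric softener: slim round waisted pale-mint bottle with a green band and a green cap, 156 mm tall. Body 62 mm in diameter, tapering from 85 mm up; cap 36 mm in diameter from 114 to 156 mm above the origin. About 0.4 kg. Origin: centre of the underside, z up. Grip from above on the cap, any direction. Belongs in the green tray.
- bleach: Bleach: white cylindrical bottle with a yellow band and a yellow cap, 139 mm tall. Body 66 mm in diameter, tapering from 80 mm up; cap 37 mm in diameter from 101 to 139 mm above the origin. About 0.4 kg. Origin: centre of the underside, z up. Grip from above on the cap, any direction. Belongs in the yellow tray.
- stain_tub: Stain remover: white round tub with a red band and a wide red screw lid, 112 mm tall. Body 64 mm in diameter; lid (its cap) 58 mm in diameter from 75 to 112 mm above the origin. About 0.3 kg. Origin: centre of the underside, z up. Grip from above on the lid, any direction. Belongs in the red tray.
- tray_blue: The blue round plastic spill tray, fixed to the table by rubber feet: 116 mm across the rim, 92 mm across inside, floor 6 mm and rim top 14 mm above the table. Origin: centre of its underside, on the table. Any yaw. For the product with the blue cap.
- tray_green: The green round plastic spill tray, fixed to the table by rubber feet: 116 mm across the rim, 92 mm across inside, floor 6 mm and rim top 14 mm above the table. Origin: centre of its underside, on the table. Any yaw. For the product with the green cap.
- tray_yellow: The yellow round plastic spill tray, fixed to the table by rubber feet: 116 mm across the rim, 92 mm across inside, floor 6 mm and rim top 14 mm above the table. Origin: centre of its underside, on the table. Any yaw. For the product with the yellow cap.
- tray_red: The red round plastic spill tray, fixed to the table by rubber feet: 116 mm across the rim, 92 mm across inside, floor 6 mm and rim top 14 mm above the table. Origin: centre of its underside, on the table. Any yaw. For the product with the red cap.
- tray_grey: The grey round plastic spill tray, fixed to the table by rubber feet: 116 mm across the rim, 92 mm across inside, floor 6 mm and rim top 14 mm above the table. Origin: centre of its underside, on the table. Any yaw. Empty at the start: the free spot.
- cup: Small open stainless-steel measuring cup, 54 mm across the rim, 48 mm tall, loose, standing among the trays. Not to be disturbed. Origin: centre of its underside.
There are look-alikes about, which are no part of the job. Of the things like the detergent, leave any that is pink; of the rest the larger one is meant.

How it is judged:
At the end, for the whole second after the job is handed in: Each product stands at rest and upright (tilt under 0.1 rad) on the floor of the tray of its own cap's colour: the middle of its base within 15 mm of the middle of the tray (any upright stand inside the rim) and less than 10 mm above the table (horizontal distance between detergent and tray_blue below 0.015 m and height (world z) of each of detergent, softener, bleach, stain_tub below 0.01 m and angle between each of detergent, softener, bleach, stain_tub's own z axis and vertical below 0.1 rad and linear speed of each of detergent, softener, bleach, stain_tub below 0.02 m/s and horizontal distance between softener and tray_green below 0.015 m and horizontal distance between bleach and tray_yellow below 0.015 m and horizontal distance between stain_tub and tray_red below 0.015 m); the robot touches nothing.
It fails at once if a product stands or lies on the bare table (height (world z) of any of detergent, softener, bleach, stain_tub below 0.003 m).
It fails at once if a product is tipped over (angle between any of detergent, softener, bleach, stain_tub's own z axis and vertical above 0.7 rad).
It fails at once if the steel measuring cup is pushed away or knocked over (distance of cup from where it was at the start of the episode above 0.03 m or angle between cup's own z axis and vertical above 0.5 rad).
It also fails if it takes over 144 s, if anything falls off the work surface, if the arm or the gripper's body presses on something with over 40 N, if the wrist force passes 120 N, or if a joint passes its speed limit or range.

## Working session

There is one attempt and no reset: what is moved stays moved. The work goes in short steps, Python scripts to look and compute and a tool call to move; the robot and the scene stay as the last step left them, time stands still between calls to the robot, and variables do not carry over. Pictures are saved under pics/ and viewed, at most 14 in all, crops included, and the job is handed in when it is done.

Besides the shell and the picture viewer there is one more tool, called as name([rows], argument=value, ...), one row to a line, values as JSON. drive_tool: Moves the arm, as the interface text tells. Its arguments: {"type":"object","properties":{"plan":{"type":"array"},"newtons":{"type":"number"}},"required":["plan"]}

```bash
mkdir -p pics; cat > h.py <<'E'
import numpy as np, cv2, pickle
from station import manip
def shot(n):
    s=manip.snapshot(n); pickle.dump(s,open(n+'.pkl','wb')); return s
def ray(s,u,v):
    f=240/np.tan(np.radians(s['fov_y'])/2)
    K=np.array([[f,0,s['cx']],[0,f,s['cy']],[0,0,1]])
    p=cv2.undistortPoints(np.array([[[u,v]]],float),K,np.array([s['k1'],0,0,0,0.]))[0,0]
    E=np.array(s['extrinsics']); d=E[:3,:3]@np.array([p[0],-p[1],-1]); return E[:3,3],d
def at_z(s,u,v,z):
    o,d=ray(s,u,v); return o+d*(z-o[2])/d[2]
def depth(s,u,v):
    o,d=ray(s,u,v); return o+d*s['z_map'][int(v),int(u)]
E
python3 - <<'E'
from h import *
for n in('top','side'):
    s=shot(n); cv2.imwrite(f'pics/{n}0.png',s['image'][:,:,::-1]); print(n,s['fov_y'],s['cx'],s['cy'],s['k1'],np.round(s['extrinsics'],3).tolist())
print(manip.finger_overhang,manip.sense())
E
```

```text
top 49.78437948278183 320.58424383398483 249.11892355269083 0.011422464120676058 [[0.012, 0.989, -0.149, 0.344], [-1.0, 0.01, -0.015, -0.05], [-0.013, 0.149, 0.989, 0.881], [0.0, 0.0, 0.0, 1.0]]
side 48.100710788620084 315.582230379415 239.88581632918078 -0.14759042360058888 [[0.956, 0.223, -0.192, 0.243], [-0.294, 0.737, -0.609, -0.737], [0.006, 0.638, 0.77, 0.929], [0.0, 0.0, 0.0, 1.0]]
0.014 {'t': 0.1, 'q': array([ 9.49518470e-01,  5.28404859e-01,  1.43376963e+00, -1.22967216e-05,
        1.18142926e+00, -1.78532897e-01]), 'qd': array([-1.91006080e-04, -2.20435930e-03, -2.65678532e-03,  5.12900843e-04,
       -1.58784563e-03, -2.79919041e-05]), 'tau': array([-2.10731018e-04, -4.43305635e+01, -1.78584641e+01, -2.80493432e-04,
        3.87579203e-03,  5.19702127e-06]), 'tcp_pos': array([0.26738982, 0.56422464, 0.24441346]), 'tool_rot': array([ 2.19566423e-01,  9.75597035e-01, -9.28422232e-04, -3.86254219e-04]), 'force': array([ 0.50205528, -0.04281538,  0.10103894]), 'ft_torque': array([-0.01168757, -0.00992684,  0.04747753]), 'gripper_force': 0.0, 'finger_gap': 1.0019609460228345}
```

View pics/top0.png

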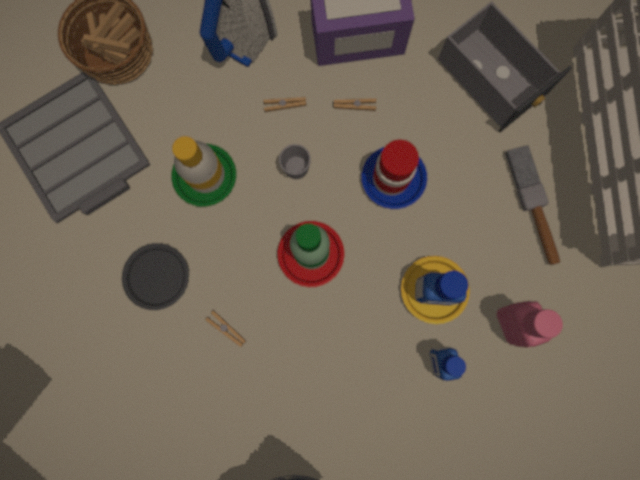

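View pics/side0.png

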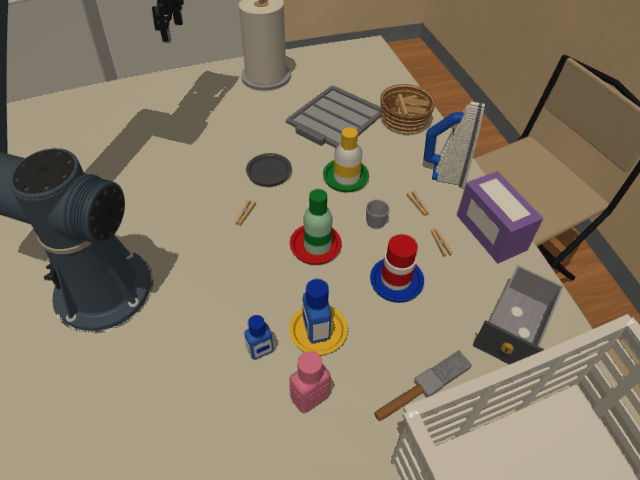

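The top view shows the bleach in the green tray (204,175), the softener in red (310,250), the tub in blue (395,175) and a blue bottle in yellow (440,288). Grey, at (156,275), is empty, and the cup is at (295,161).
Detergent candidates are (440,288) large blue, (450,363) small blue and (530,325) pink. The larger non-pink one, in the yellow tray, fits, and I'll confirm it in a crop.

```bash
python3 - <<'E'
from h import *
s=pickle.load(open('top.pkl','rb'));d=pickle.load(open('side.pkl','rb'))
H=cv2.cvtColor(s['image'],cv2.COLOR_RGB2HSV)
P=np.zeros((480,640,3))
for v in range(480):
    for u in range(640):
        P[v,u]=depth(s,u,v)
np.save('P.npy',P)
# trays: rim band pts, ellipse; caps: top-plane depth points
T={'green':(204,175),'red':(311,253),'blue':(394,177),'yellow':(435,290),'grey':(156,276)}
for n,(u,v) in T.items():
    c=at_z(s,u,v,.014); m=(abs(P[:,:,2]-.012)<.006)&(np.hypot(P[:,:,0]-c[0],P[:,:,1]-c[1])<.075)
    m&=((H[:,:,1]>150)|(n=='grey'))&((H[:,:,2]<90)|(n!='grey'))
    q=P[m][:,:2].astype(np.float32); (x,y),r=cv2.minEnclosingCircle(q); print(n,len(q),round(x,4),round(y,4),round(r,4))
C={'bleach':(185,149,.145),'soft':(308,236,.162),'tub':(399,158,.118),'det':(454,286,.152),'smalldet':(455,366,.1),'pink':(545,323,.14),'cup':(295,161,.048)}
for n,(u,v,h) in C.items():
    c=at_z(s,u,v,h); zt=np.median(P[v-3:v+4,u-3:u+4,2]) if n!='cup' else .048
    m=(abs(P[:,:,2]-zt)<.006)&(np.hypot(P[:,:,0]-c[0],P[:,:,1]-c[1])<.045)
    q=P[m][:,:2].astype(np.float32); (x,y),r=cv2.minEnclosingCircle(q); print(n,len(q),round(zt,4),round(x,4),round(y,4),round(r,4),q.mean(0).round(4))
i=d['image'][260:420,220:420,::-1]; j=s['image'][250:410,390:590,::-1]
cv2.imwrite('pics/crop.png',cv2.resize(np.hstack([i,j]),None,fx=2,fy=2,interpolation=2))
E
```

```text
green 716 0.6041 0.1686 0.0546
red 1355 0.4686 -0.0189 0.0563
blue 838 0.6031 -0.1615 0.0553
yellow 1324 0.4093 -0.228 0.0568
grey 2164 0.4273 0.2427 0.0572
bleach 510 0.1448 0.6065 0.167 0.0198 [0.606  0.1659]
soft 506 0.1615 0.4721 -0.0201 0.0181 [ 0.4717 -0.0203]
tub 1107 0.1175 0.6027 -0.1575 0.0293 [ 0.6023 -0.1569]
det 647 0.1514 0.4062 -0.2262 0.0203 [ 0.4059 -0.2256]
smalldet 346 0.1078 0.2909 -0.2359 0.0149 [ 0.2909 -0.2353]
pink 684 0.1453 0.354 -0.3576 0.0206 [ 0.3537 -0.3566]
cup 221 0.048 0.622 0.008 0.0279 [0.6232 0.0099]
```

View pics/crop.png

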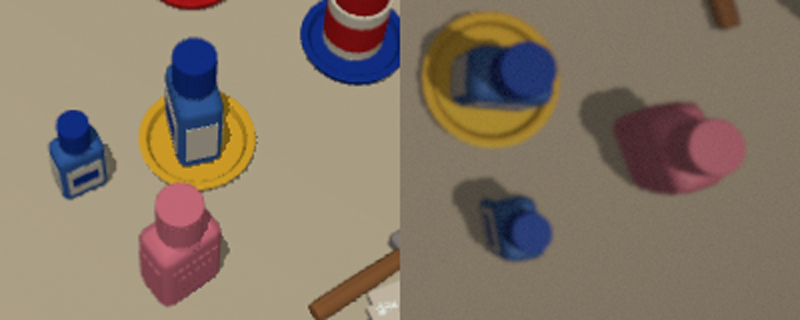

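The crop confirms it: the blue bottle in the yellow tray is clearly larger than the small blue one at lower left, and it is not pink. Its measured height, 146 mm above the tray floor, matches the detergent. Next I'll refine the tray centres using both cameras.

```bash
python3 - <<'E'
from h import *
from scipy.signal import fftconvolve
T={'green':(.605,.168,60),'red':(.469,-.019,0),'blue':(.603,-.16,115),'yellow':(.409,-.228,25),'grey':(.427,.243,None)}
for cam in('top','side'):
    s=pickle.load(open(cam+'.pkl','rb'));H=cv2.cvtColor(s['image'],cv2.COLOR_RGB2HSV)
    P=np.array([[depth(s,u,v) for u in range(640)] for v in range(480)])
    for n,(x,y,h) in T.items():
        m=(abs(P[:,:,2]-.011)<.008)&(np.hypot(P[:,:,0]-x,P[:,:,1]-y)<.08)
        m&=(H[:,:,2]<90) if h is None else (H[:,:,1]>120)&(np.minimum(abs(H[:,:,0].astype(int)-h),180-abs(H[:,:,0].astype(int)-h))<15)
        # outer edge points by angle
        q=P[m][:,:2]; g=np.linspace(-.015,.015,61); best=(-1e9,)
        for a in g:
            for b in g:
                r=np.hypot(q[:,0]-x-a,q[:,1]-y-b); sc=((r<.058)&(r>.046)).sum()-2*(r>.058).sum()
                if sc>best[0]: best=(sc,x+a,y+b)
        print(cam,n,len(q),np.round(best,4))
    C={'bleach':(.606,.166,.145),'soft':(.472,-.02,.162),'tub':(.6027,-.157,.118),'det':(.406,-.226,.152),'cup':(.622,.008,.048)}
    for n,(x,y,z) in C.items():
        m=(abs(P[:,:,2]-z)<.004)&(np.hypot(P[:,:,0]-x,P[:,:,1]-y)<.04); q=P[m][:,:2].astype(np.float32)
        c,r=cv2.minEnclosingCircle(q); print(cam,n,len(q),np.round(c,4),round(r,4))
E
```

```text
top green 1200 [6.63e+02 6.07e-01 1.71e-01]
top red 2009 [ 1.128e+03  4.695e-01 -1.950e-02]
top blue 1317 [ 7.480e+02  6.065e-01 -1.620e-01]
top yellow 1991 [ 1.090e+03  4.085e-01 -2.290e-01]
top grey 3392 [1.229e+03 4.260e-01 2.420e-01]
top bleach 492 [0.6065 0.1671] 0.0197
top soft 493 [ 0.4722 -0.0201] 0.018
top tub 1076 [ 0.603  -0.1574] 0.0291
top det 627 [ 0.4065 -0.2262] 0.0202
top cup 191 [0.6226 0.0083] 0.0273
side green 524 [3.300e+02 6.040e-01 1.665e-01]
side red 872 [ 4.72e+02  4.68e-01 -2.10e-02]
side blue 946 [ 4.980e+02  6.025e-01 -1.635e-01]
side yellow 1341 [ 6.330e+02  4.095e-01 -2.300e-01]
side grey 1114 [4.560e+02 4.255e-01 2.385e-01]
side bleach 149 [0.6063 0.1659] 0.0198
side soft 205 [ 0.4725 -0.0212] 0.0193
side tub 553 [ 0.6041 -0.1584] 0.0307
side det 357 [ 0.4062 -0.2277] 0.0206
side cup 124 [0.6228 0.0084] 0.0287
```

drive_tool([
  [-0.015,-0.015,-0.015,0,0,0,1],
  [-0.03,-0.03,-0.02,0,0,0,1],
  [-0.03,-0.03,-0.02,0,0,0,1],
  [-0.03,-0.03,0,0,0,0,1],
  [-0.03,-0.03,0,0,0,0,1],
  [-0.03,-0.03,0,0,0,0,1],
  [-0.03,-0.03,0,0,0,0,1],
  [-0.03,-0.03,0,0,0,0,1],
  [-0.03,-0.03,0,0,0,0,1],
  [-0.03,-0.03,0,0,0,0,1],
], newtons=40)

```text
t: 1.1
tcp_pos: [0.4031, 0.1834, 0.3001]
tool_rot: [0.219, 0.976, -0.0, -0.0]
force: [1.6, 0.6, -0.2]
finger_gap: 1.001
gripper_force: 0.0
```

drive_tool([
  [-0.03,-0.03,0,0,0,0,1],
  [-0.03,-0.03,0,0,0,0,1],
  [-0.03,-0.03,0,0,0,0,1],
  [-0.03,-0.03,0,0,0,0,1],
  [-0.02,-0.02,0,0,0,0,1],
  [-0.01,-0.01,0,0,0,0,1],
  [0,0,0,0,0,0,1],
  [0,0,0,0,0,0,1],
])

```text
t: 1.9
tcp_pos: [0.4736, -0.0138, 0.3]
tool_rot: [0.22, 0.976, 0.0, -0.001]
force: [0.1, 0.8, -1.2]
finger_gap: 1.002
gripper_force: 0.0
```

```bash
cat > go.py <<'E'
# usage: go.py x y z -> tool-frame delta from measured pose, and levelling turn
import sys
from h import *
from scipy.spatial.transform import Rotation as R
s=manip.sense(); r=R.from_quat(s['tool_rot']); t=np.array(list(map(float,sys.argv[1:4])))
print('t',round(s['t'],2),'tcp',np.round(s['tcp_pos'],4),'gap',round(s['finger_gap'],3),'F',np.round(s['force'],1),'grip',round(s['gripper_force'],1),'q6',round(s['q'][5],2))
z=r.as_matrix()[:,2]; lv=np.degrees(r.inv().apply(np.cross(z,[0,0,-1])))
print('tool delta mm',np.round(r.inv().apply(t-s['tcp_pos'])*1000,1),'level deg',np.round(lv,2))
E
python3 go.py .4722 -.0205 .20
```

```text
t 1.9 tcp [ 0.4736 -0.0138  0.3   ] gap 1.002 F [ 0.1  0.8 -1.2] grip 0.0 q6 -1.39
tool delta mm [ -1.8  -6.7 100. ] level deg [ 0.02 -0.11  0.  ]
```

drive_tool([
  [-0.002,-0.007,0.02,0,0,0,1],
  [0,0,0.03,0,0,0,1],
  [0,0,0.03,0,0,0,1],
  [0,0,0.03,0,0,0,1],
  [0,0,0.02,0,0,0,1],
  [0,0,0.02,0,0,0,1],
  [0,0,0.01,0,0,0,1],
  [0,0,0.005,0,0,0,1],
  [0,0,0,0,0,0,1],
])

```text
t: 2.8
tcp_pos: [0.473, -0.0211, 0.1353]
tool_rot: [0.219, 0.976, 0.0, -0.0]
force: [0.9, -0.2, -0.2]
finger_gap: 1.003
gripper_force: 0.0
```

drive_tool([
  [0,0,0,0,0,0,-1],
  [0,0,0,0,0,0,-1],
  [0,0,0,0,0,0,-1],
  [0,0,0,0,0,0,-1],
  [0,0,0,0,0,0,-1],
  [0,0,0,0,0,0,-1],
  [0,0,0,0,0,0,-1],
  [0,0,0,0,0,0,-1],
  [0,0,0,0,0,0,-1],
  [0,0,0,0,0,0,-1],
], newtons=40)

```text
t: 3.8
tcp_pos: [0.4737, -0.0219, 0.136]
tool_rot: [0.22, 0.976, 0.0, 0.001]
force: [-0.5, 2.1, 6.9]
finger_gap: 0.404
gripper_force: 39.6
```

drive_tool([
  [0,0,-0.005,0,0,0,-1],
  [0,0,-0.015,0,0,0,-1],
  [0,0,-0.02,0,0,0,-1],
  [0,0,-0.01,0,0,0,-1],
  [0,0,0,0,0,0,-1],
])

```text
t: 4.3
tcp_pos: [0.4738, -0.0221, 0.1862]
tool_rot: [0.22, 0.976, -0.0, 0.001]
force: [-0.3, 0.2, -4.1]
finger_gap: 0.403
gripper_force: 40.6
```

```bash
python3 go.py .4297 .2404 .185; python3 - <<'E'
from h import *
s=shot('side'); cv2.imwrite('pics/s1.png',cv2.resize(s['image'][100:340,180:480,::-1],None,fx=2,fy=2))
E
```

```text
t 4.3 tcp [ 0.4738 -0.0221  0.1862] gap 0.403 F [-0.3  0.2 -4.1] grip 40.6 q6 -1.41
tool delta mm [152.3 218.3   0.9] level deg [ 0.01  0.14 -0.  ]
```

View pics/s1.png

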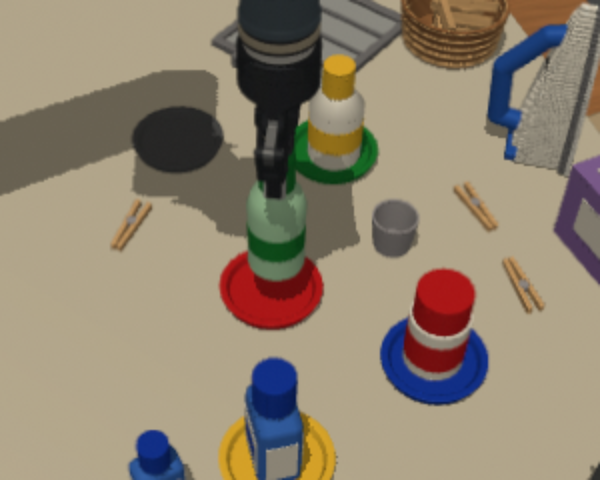

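The softener at crop (275,225) is lifted and hanging upright. Next I carry it to grey.

drive_tool([
  [0.005,0.007,0,0,0,0,-1],
  [0.015,0.02,0,0,0,0,-1],
  [0.02,0.03,0,0,0,0,-1],
  [0.025,0.035,0,0,0,0,-1],
  [0.025,0.035,0,0,0,0,-1],
  [0.025,0.035,0,0,0,0,-1],
  [0.02,0.03,0,0,0,0,-1],
  [0.013,0.017,0,0,0,0,-1],
  [0.007,0.008,0,0,0,0,-1],
  [0,0,0,0,0,0,-1],
])

```text
t: 5.35
tcp_pos: [0.4248, 0.2415, 0.1845]
tool_rot: [0.218, 0.976, -0.001, -0.001]
force: [0.2, -1.5, -4.7]
finger_gap: 0.406
gripper_force: 41.1
```

```bash
python3 go.py .426 .2405 .136
```

```text
t 5.35 tcp [0.4248 0.2415 0.1845] gap 0.406 F [ 0.2 -1.5 -4.7] grip 41.1 q6 -0.84
tool delta mm [-1.6 -0.3 48.5] level deg [-0.09 -0.1  -0.  ]
```

drive_tool([
  [-0.001,0,0.01,0,0,0,-1],
  [0,0,0.015,0,0,0,-1],
  [0,0,0.01,0,0,0,-1],
  [0,0,0.007,0,0,0,-1],
  [0,0,0.004,0,0,0,-1],
  [0,0,0.002,0,0,0,-1],
  [0,0,0,0,0,0,-1],
  [0,0,0,0,0,0,-1],
])

```text
t: 6.15
tcp_pos: [0.4274, 0.2402, 0.1376]
tool_rot: [0.22, 0.976, 0.0, 0.0]
force: [0.2, 0.7, -4.2]
finger_gap: 0.404
gripper_force: 41.1
```

drive_tool([
  [0,0,0,0,0,0,-0.1],
  [0,0,0,0,0,0,0.2],
  [0,0,0,0,0,0,0.6],
  [0,0,0,0,0,0,1],
  [0,0,0,0,0,0,1],
  [0,0,0,0,0,0,1],
])

```text
t: 6.75
tcp_pos: [0.4271, 0.2402, 0.1374]
tool_rot: [0.22, 0.976, 0.0, 0.0]
force: [-0.0, -0.7, 0.3]
finger_gap: 1.001
gripper_force: 0.0
```

```bash
python3 go.py .426 .2405 .25
```

```text
t 6.75 tcp [0.4271 0.2402 0.1374] gap 1.001 F [-0.  -0.7  0.3] grip 0.0 q6 -0.84
tool delta mm [   1.1   -0.2 -112.6] level deg [0.01 0.01 0.  ]
```

drive_tool([
  [0,0,-0.01,0,0,0,1],
  [0,0,-0.03,0,0,0,1],
  [0,0,-0.04,0,0,0,1],
  [-0.01,-0.01,-0.04,0,0,0,1],
  [-0.02,-0.02,0,0,0,0,1],
  [-0.035,-0.03,0,0,0,0,1],
  [-0.035,-0.03,0,0,0,0,1],
  [-0.035,-0.03,0,0,0,0,1],
  [-0.035,-0.03,0,0,0,0,1],
  [-0.035,-0.03,0,0,0,0,1],
])

```text
t: 7.75
tcp_pos: [0.5356, -0.0121, 0.2582]
tool_rot: [0.22, 0.976, 0.0, 0.0]
force: [0.8, 2.1, -0.2]
finger_gap: 0.999
gripper_force: 0.0
```

drive_tool([
  [-0.035,-0.03,0,0,0,0,1],
  [-0.035,-0.03,0,0,0,0,1],
  [-0.03,-0.022,0,0,0,0,1],
  [-0.017,-0.016,0,0,0,0,1],
  [-0.008,-0.006,0,0,0,0,1],
  [0,0,0,0,0,0,1],
  [0,0,0,0,0,0,1],
])

```text
t: 8.45
tcp_pos: [0.6028, -0.1566, 0.2573]
tool_rot: [0.219, 0.976, 0.0, -0.001]
force: [0.7, 0.0, 0.0]
finger_gap: 0.999
gripper_force: 0.0
```

```bash
python3 go.py .6035 -.158 .095;  python3 - <<'E'
from h import *
s=shot('side'); cv2.imwrite('pics/s2.png',cv2.resize(s['image'][100:340,180:480,::-1],None,fx=2,fy=2))
E
```

```text
t 8.45 tcp [ 0.6028 -0.1566  0.2573] gap 0.999 F [0.7 0.  0. ] grip 0.0 q6 -1.56
tool delta mm [ -1.5  -1.1 162.3] level deg [ 0.03 -0.09 -0.  ]
```

View pics/s2.png

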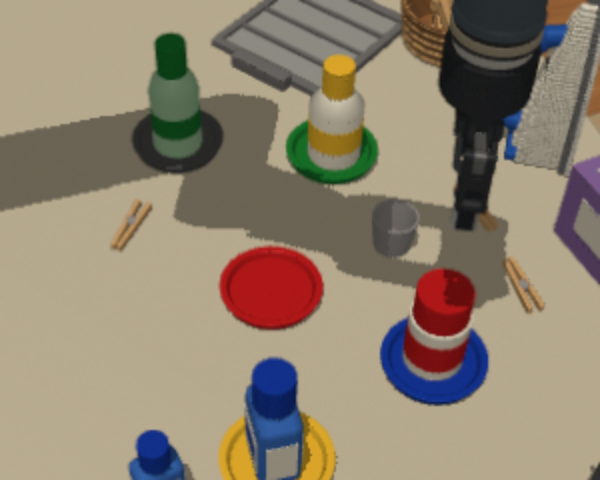

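The softener stands upright in the grey tray at crop (175,135), and red is empty. The gripper is above the tub, so I descend, grip and lift. The pads should centre the lid.

drive_tool([
  [-0.001,-0.001,0.02,0,0,0,1],
  [0,0,0.03,0,0,0,1],
  [0,0,0.03,0,0,0,1],
  [0,0,0.03,0,0,0,1],
  [0,0,0.02,0,0,0,1],
  [0,0,0.02,0,0,0,1],
  [0,0,0.01,0,0,0,1],
  [0,0,0.002,0,0,0,1],
  [0,0,0,0,0,0,1],
])

```text
t: 9.4
tcp_pos: [0.6042, -0.1586, 0.0958]
tool_rot: [0.219, 0.976, -0.0, 0.0]
force: [0.3, 0.7, -0.4]
finger_gap: 1.001
gripper_force: 0.0
```

drive_tool([
  [0,0,0,0,0,0,-1],
  [0,0,0,0,0,0,-1],
  [0,0,0,0,0,0,-1],
  [0,0,0,0,0,0,-1],
  [0,0,0,0,0,0,-1],
  [0,0,0,0,0,0,-1],
  [0,0,0,0,0,0,-1],
], newtons=40)

```text
t: 10.1
tcp_pos: [0.6048, -0.1594, 0.0967]
tool_rot: [0.22, 0.976, -0.0, 0.001]
force: [-0.3, 0.9, 6.1]
finger_gap: 0.661
gripper_force: 42.7
```

drive_tool([
  [0,0,-0.005,0,0,0,-1],
  [0,0,-0.015,0,0,0,-1],
  [0,0,-0.02,0,0,0,-1],
  [0,0,-0.02,0,0,0,-1],
  [0,0,-0.02,0,0,0,-1],
  [0,0,-0.01,0,0,0,-1],
  [0,0,0,0,0,0,-1],
])

```text
t: 10.8
tcp_pos: [0.6048, -0.1596, 0.1872]
tool_rot: [0.22, 0.976, -0.0, 0.002]
force: [1.5, 1.1, -4.3]
finger_gap: 0.661
gripper_force: 43.8
```

```bash
python3 go.py .469 -.02 .18
```

```text
t 10.8 tcp [ 0.6048 -0.1596  0.1872] gap 0.661 F [ 1.5  1.1 -4.3] grip 43.8 q6 -1.56
tool delta mm [182.6  67.9   6.5] level deg [-0.   0.2  0. ]
```

drive_tool([
  [0.006,0.003,0,0,0,0,-1],
  [0.018,0.007,0,0,0,0,-1],
  [0.027,0.01,0,0,0,0,-1],
  [0.03,0.011,0,0,0,0,-1],
  [0.03,0.011,0,0,0,0,-1],
  [0.03,0.011,0,0,0,0,-1],
  [0.022,0.008,0,0,0,0,-1],
  [0.013,0.005,0,0,0,0,-1],
  [0.005,0.002,0,0,0,0,-1],
  [0,0,0,0,0,0,-1],
])

```text
t: 11.8
tcp_pos: [0.4696, -0.02, 0.1851]
tool_rot: [0.219, 0.976, -0.0, -0.0]
force: [0.9, 0.4, -4.2]
finger_gap: 0.661
gripper_force: 43.8
```

```bash
python3 go.py .47 -.0205 .0965
```

```text
t 11.8 tcp [ 0.4696 -0.02    0.1851] gap 0.661 F [ 0.9  0.4 -4.2] grip 43.8 q6 -1.41
tool delta mm [-0.6 -0.3 88.6] level deg [-0.01 -0.   -0.  ]
```

drive_tool([
  [0,0,0.01,0,0,0,-1],
  [0,0,0.02,0,0,0,-1],
  [0,0,0.02,0,0,0,-1],
  [0,0,0.018,0,0,0,-1],
  [0,0,0.01,0,0,0,-1],
  [0,0,0.006,0,0,0,-1],
  [0,0,0.003,0,0,0,-1],
  [0,0,0.001,0,0,0,-1],
  [0,0,0,0,0,0,-1],
  [0,0,0,0,0,0,-1],
])

```text
t: 12.8
tcp_pos: [0.4701, -0.0203, 0.0979]
tool_rot: [0.22, 0.976, -0.0, 0.001]
force: [-0.2, -0.3, -4.4]
finger_gap: 0.659
gripper_force: 43.7
```

drive_tool([
  [0,0,0,0,0,0,0.4],
  [0,0,0,0,0,0,0.7],
  [0,0,0,0,0,0,1],
  [0,0,0,0,0,0,1],
  [0,0,0,0,0,0,1],
  [0,0,-0.01,0,0,0,1],
  [0,0,-0.03,0,0,0,1],
  [0,0,-0.04,0,0,0,1],
  [0,0,-0.04,0,0,0,1],
  [0,0,-0.04,0,0,0,1],
])

```text
t: 13.8
tcp_pos: [0.4691, -0.02, 0.2595]
tool_rot: [0.22, 0.976, 0.0, 0.0]
force: [1.2, 0.3, -0.9]
finger_gap: 0.997
gripper_force: 0.0
```

```bash
python3 go.py .4063 -.227 .27
```

```text
t 13.8 tcp [ 0.4691 -0.02    0.2595] gap 0.997 F [ 1.2  0.3 -0.9] grip 0.0 q6 -1.41
tool delta mm [ -31.9 -213.9  -10.5] level deg [0.   0.01 0.  ]
```

drive_tool([
  [-0.002,-0.01,0,0,0,0,1],
  [-0.004,-0.03,0,0,0,0,1],
  [-0.006,-0.04,0,0,0,0,1],
  [-0.006,-0.04,0,0,0,0,1],
  [-0.006,-0.04,0,0,0,0,1],
  [-0.004,-0.03,0,0,0,0,1],
  [-0.003,-0.017,0,0,0,0,1],
  [-0.001,-0.007,0,0,0,0,1],
  [0,0,0,0,0,0,1],
  [0,0,0,0,0,0,1],
])

```text
t: 14.8
tcp_pos: [0.4066, -0.2263, 0.2571]
tool_rot: [0.219, 0.976, 0.0, -0.0]
force: [-1.0, -0.1, 0.1]
finger_gap: 0.996
gripper_force: 0.0
```

```bash
python3 go.py .4063 -.227 .127;  python3 - <<'E'
from h import *
s=shot('side'); cv2.imwrite('pics/s3.png',cv2.resize(s['image'][100:400,180:480,::-1],None,fx=2,fy=2))
E
```

```text
t 14.8 tcp [ 0.4066 -0.2263  0.2571] gap 0.996 F [-1.  -0.1  0.1] grip 0.0 q6 -1.88
tool delta mm [ -0.2  -0.8 130.1] level deg [ 0.04 -0.06 -0.  ]
```

View pics/s3.png

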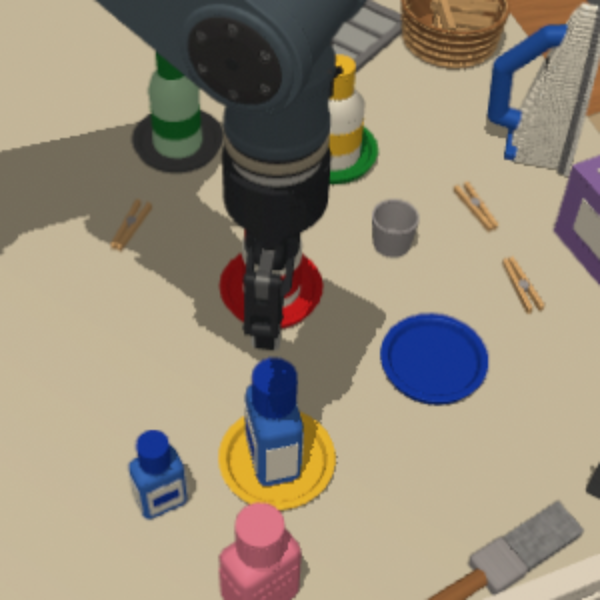

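The blue tray at (435,358) is empty, the tub is in red behind the gripper, and the gripper is above the detergent at (275,385).

drive_tool([
  [0,-0.001,0.02,0,0,0,1],
  [0,0,0.03,0,0,0,1],
  [0,0,0.03,0,0,0,1],
  [0,0,0.02,0,0,0,1],
  [0,0,0.015,0,0,0,1],
  [0,0,0.01,0,0,0,1],
  [0,0,0.005,0,0,0,1],
  [0,0,0,0,0,0,1],
  [0,0,0,0,0,0,1],
])

```text
t: 15.75
tcp_pos: [0.4068, -0.2282, 0.1278]
tool_rot: [0.219, 0.976, -0.0, 0.001]
force: [-0.2, 0.8, -0.3]
finger_gap: 1.005
gripper_force: 0.0
```

drive_tool([
  [0,0,0,0,0,0,-1],
  [0,0,0,0,0,0,-1],
  [0,0,0,0,0,0,-1],
  [0,0,0,0,0,0,-1],
  [0,0,0,0,0,0,-1],
  [0,0,0,0,0,0,-1],
  [0,0,0,0,0,0,-1],
  [0,0,0,0,0,0,-1],
  [0,0,0,0,0,0,-1],
  [0,0,0,0,0,0,-1],
], newtons=40)

```text
t: 16.75
tcp_pos: [0.4067, -0.2283, 0.1278]
tool_rot: [0.22, 0.976, -0.0, 0.0]
force: [0.4, 1.1, 5.9]
finger_gap: 0.453
gripper_force: 39.7
```

drive_tool([
  [0,0,-0.005,0,0,0,-1],
  [0,0,-0.015,0,0,0,-1],
  [0,0,-0.02,0,0,0,-1],
  [0,0,-0.01,0,0,0,-1],
  [0,0,0,0,0,0,-1],
])

```text
t: 17.25
tcp_pos: [0.4069, -0.2287, 0.1782]
tool_rot: [0.22, 0.976, -0.001, 0.001]
force: [0.3, -0.8, -2.9]
finger_gap: 0.452
gripper_force: 41.0
```

```bash
python3 go.py .6045 -.1625 .178
```

```text
t 17.25 tcp [ 0.4069 -0.2287  0.1782] gap 0.452 F [ 0.3 -0.8 -2.9] grip 41.0 q6 -1.88
tool delta mm [-150.2  144.4    0.5] level deg [-0.05  0.14 -0.  ]
```

drive_tool([
  [-0.006,0.006,0,0,0,0,-1],
  [-0.016,0.015,0,0,0,0,-1],
  [-0.023,0.022,0,0,0,0,-1],
  [-0.025,0.024,0,0,0,0,-1],
  [-0.025,0.024,0,0,0,0,-1],
  [-0.022,0.022,0,0,0,0,-1],
  [-0.017,0.016,0,0,0,0,-1],
  [-0.011,0.01,0,0,0,0,-1],
  [-0.005,0.005,0,0,0,0,-1],
  [0,0,0,0,0,0,-1],
])

```text
t: 18.25
tcp_pos: [0.6038, -0.1614, 0.1759]
tool_rot: [0.219, 0.976, 0.0, -0.001]
force: [-0.9, 0.4, -3.3]
finger_gap: 0.45
gripper_force: 40.9
```

```bash
python3 go.py .6045 -.1625 .128
```

```text
t 18.25 tcp [ 0.6038 -0.1614  0.1759] gap 0.45 F [-0.9  0.4 -3.3] grip 40.9 q6 -1.57
tool delta mm [-1.2 -0.7 47.9] level deg [ 0.   -0.11 -0.  ]
```

drive_tool([
  [-0.001,-0.001,0.01,0,0,0,-1],
  [0,0,0.015,0,0,0,-1],
  [0,0,0.01,0,0,0,-1],
  [0,0,0.007,0,0,0,-1],
  [0,0,0.004,0,0,0,-1],
  [0,0,0.003,0,0,0,-1],
  [0,0,0,0,0,0,-1],
  [0,0,0,0,0,0,-1],
])

```text
t: 19.05
tcp_pos: [0.6044, -0.1638, 0.1287]
tool_rot: [0.22, 0.976, -0.0, 0.0]
force: [0.6, -0.2, -3.1]
finger_gap: 0.45
gripper_force: 40.9
```

drive_tool([
  [0,0,0,0,0,0,0],
  [0,0,0,0,0,0,0.5],
  [0,0,0,0,0,0,1],
  [0,0,0,0,0,0,1],
  [0,0,0,0,0,0,1],
  [0,0,-0.01,0,0,0,1],
  [0,0,-0.03,0,0,0,1],
  [0,0,-0.04,0,0,0,1],
  [0,0,-0.04,0,0,0,1],
  [0,0,-0.02,0,0,0,1],
])

```text
t: 20.05
tcp_pos: [0.6057, -0.1643, 0.2733]
tool_rot: [0.22, 0.976, -0.001, 0.004]
force: [0.3, 0.5, 0.9]
finger_gap: 1.001
gripper_force: 0.0
```

```bash
python3 go.py .6065 .1665 .27
```

```text
t 20.05 tcp [ 0.6057 -0.1643  0.2733] gap 1.001 F [0.3 0.5 0.9] grip 0.0 q6 -1.57
tool delta mm [141.  299.3   2.3] level deg [ 0.    0.42 -0.  ]
```

Next is the bleach. The path passes over the cup at a TCP height of 0.26, which is safe.

drive_tool([
  [0.008,0.016,0,0,0,0,1],
  [0.014,0.03,0,0,0,0,1],
  [0.019,0.04,0,0,0,0,1],
  [0.019,0.04,0,0,0,0,1],
  [0.019,0.04,0,0,0,0,1],
  [0.019,0.04,0,0,0,0,1],
  [0.019,0.04,0,0,0,0,1],
  [0.013,0.03,0,0,0,0,1],
  [0.008,0.016,0,0,0,0,1],
  [0.003,0.007,0,0,0,0,1],
])

```text
t: 21.05
tcp_pos: [0.6036, 0.169, 0.2674]
tool_rot: [0.218, 0.976, -0.0, -0.001]
force: [0.2, -0.0, 0.7]
finger_gap: 1.0
gripper_force: 0.0
```

drive_tool([
  [0,0,0,0,0,0,1],
  [0,0,0,0,0,0,1],
])

```text
t: 21.25
tcp_pos: [0.6048, 0.1657, 0.268]
tool_rot: [0.22, 0.975, -0.0, -0.0]
force: [-0.2, -1.0, 0.1]
finger_gap: 0.997
gripper_force: 0.0
```

```bash
python3 go.py .6065 .1665 .122;  python3 - <<'E'
from h import *
s=shot('side'); cv2.imwrite('pics/s4.png',cv2.resize(s['image'][100:400,180:480,::-1],None,fx=2,fy=2))
E
```

```text
t 21.25 tcp [0.6048 0.1657 0.268 ] gap 0.997 F [-0.2 -1.   0.1] grip 0.0 q6 -1.04
tool delta mm [ -1.2   1.6 146. ] level deg [-0.06 -0.01 -0.  ]
```

View pics/s4.png

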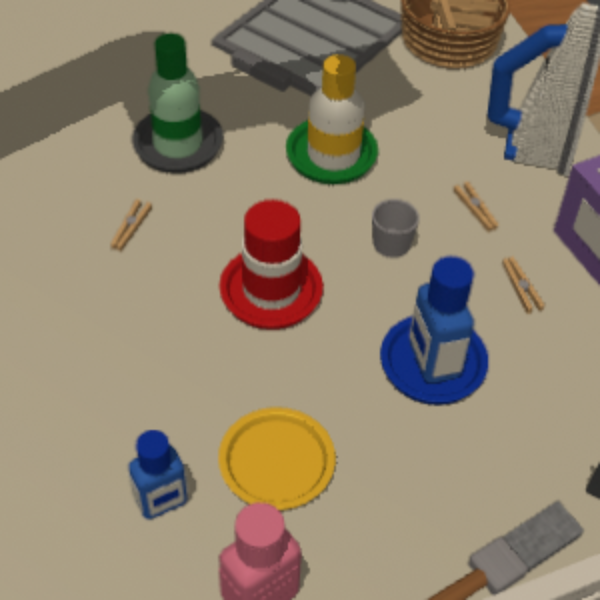

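The tub stands in red (272,285), the detergent in blue (440,350), and yellow (277,457) is empty. Next I grip the bleach.

drive_tool([
  [-0.001,0.001,0.02,0,0,0,1],
  [0,0,0.03,0,0,0,1],
  [0,0,0.03,0,0,0,1],
  [0,0,0.03,0,0,0,1],
  [0,0,0.02,0,0,0,1],
  [0,0,0.01,0,0,0,1],
  [0,0,0.005,0,0,0,1],
  [0,0,0,0,0,0,1],
  [0,0,0,0,0,0,1],
])

```text
t: 22.2
tcp_pos: [0.6071, 0.1672, 0.1245]
tool_rot: [0.22, 0.976, 0.0, 0.001]
force: [-0.2, -0.0, 0.1]
finger_gap: 0.996
gripper_force: 0.0
```

drive_tool([
  [0,0,0,0,0,0,-1],
  [0,0,0,0,0,0,-1],
  [0,0,0,0,0,0,-1],
  [0,0,0,0,0,0,-1],
  [0,0,0,0,0,0,-1],
  [0,0,0,0,0,0,-1],
  [0,0,0,0,0,0,-1],
  [0,0,0,0,0,0,-1],
  [0,0,0,0,0,0,-1],
  [0,0,0,0,0,0,-1],
], newtons=40)

```text
t: 23.2
tcp_pos: [0.6063, 0.1673, 0.1239]
tool_rot: [0.22, 0.976, 0.0, 0.0]
force: [-1.2, -0.1, 7.1]
finger_gap: 0.412
gripper_force: 39.8
```

drive_tool([
  [0,0,-0.005,0,0,0,-1],
  [0,0,-0.015,0,0,0,-1],
  [0,0,-0.025,0,0,0,-1],
  [0,0,-0.03,0,0,0,-1],
  [0,0,-0.03,0,0,0,-1],
  [0,0,-0.03,0,0,0,-1],
  [0,0,-0.025,0,0,0,-1],
  [0,0,-0.01,0,0,0,-1],
  [0,0,0,0,0,0,-1],
])

```text
t: 24.1
tcp_pos: [0.6067, 0.1676, 0.2949]
tool_rot: [0.22, 0.976, 0.001, 0.001]
force: [1.0, 0.5, -4.6]
finger_gap: 0.413
gripper_force: 40.9
```

```bash
python3 go.py .409 -.229 .29
```

```text
t 24.1 tcp [0.6067 0.1676 0.2949] gap 0.413 F [ 1.   0.5 -4.6] grip 40.9 q6 -1.04
tool delta mm [   8.7 -443.     4.1] level deg [ 0.1   0.15 -0.  ]
```

drive_tool([
  [0,-0.007,0,0,0,0,-1],
  [0,-0.018,0,0,0,0,-1],
  [0.001,-0.028,0,0,0,0,-1],
  [0.001,-0.035,0,0,0,0,-1],
  [0.001,-0.035,0,0,0,0,-1],
  [0.001,-0.035,0,0,0,0,-1],
  [0.001,-0.035,0,0,0,0,-1],
  [0.001,-0.035,0,0,0,0,-1],
  [0.001,-0.035,0,0,0,0,-1],
  [0.001,-0.035,0,0,0,0,-1],
])

```text
t: 25.1
tcp_pos: [0.4685, -0.0999, 0.2921]
tool_rot: [0.22, 0.976, -0.0, -0.002]
force: [1.0, -0.9, -4.1]
finger_gap: 0.413
gripper_force: 40.9
```

drive_tool([
  [0.001,-0.035,0,0,0,0,-1],
  [0,-0.035,0,0,0,0,-1],
  [0,-0.03,0,0,0,0,-1],
  [0,-0.022,0,0,0,0,-1],
  [0,-0.015,0,0,0,0,-1],
  [0,-0.007,0,0,0,0,-1],
  [0,0,0,0,0,0,-1],
  [0,0,0,0,0,0,-1],
])

```text
t: 25.9
tcp_pos: [0.4081, -0.2274, 0.2928]
tool_rot: [0.22, 0.976, 0.001, -0.001]
force: [0.1, 0.8, -5.1]
finger_gap: 0.41
gripper_force: 41.0
```

```bash
python3 go.py .409 -.229 .124
```

```text
t 25.9 tcp [ 0.4081 -0.2274  0.2928] gap 0.41 F [ 0.1  0.8 -5.1] grip 41.0 q6 -1.88
tool delta mm [ -1.8  -1.2 168.8] level deg [ 0.05 -0.09 -0.  ]
```

drive_tool([
  [-0.001,-0.001,0.015,0,0,0,-1],
  [0,0,0.03,0,0,0,-1],
  [0,0,0.03,0,0,0,-1],
  [0,0,0.03,0,0,0,-1],
  [0,0,0.025,0,0,0,-1],
  [0,0,0.018,0,0,0,-1],
  [0,0,0.01,0,0,0,-1],
  [0,0,0.006,0,0,0,-1],
  [0,0,0.003,0,0,0,-1],
  [0,0,0.001,0,0,0,-1],
])

```text
t: 26.9
tcp_pos: [0.4096, -0.2296, 0.1257]
tool_rot: [0.219, 0.976, -0.0, 0.001]
force: [-0.1, 0.2, -4.5]
finger_gap: 0.416
gripper_force: 41.0
```

drive_tool([
  [0,0,0,0,0,0,-1],
  [0,0,0,0,0,0,0],
  [0,0,0,0,0,0,0.5],
  [0,0,0,0,0,0,1],
  [0,0,0,0,0,0,1],
  [0,0,0,0,0,0,1],
  [0,0,-0.01,0,0,0,1],
  [0,0,-0.03,0,0,0,1],
  [0,0,-0.04,0,0,0,1],
  [0,0,-0.05,0,0,0,1],
])

```text
t: 27.9
tcp_pos: [0.4081, -0.2285, 0.2561]
tool_rot: [0.22, 0.976, 0.001, -0.002]
force: [2.0, -1.0, 1.0]
finger_gap: 1.0
gripper_force: 0.0
```

```bash
python3 go.py .4271 .2402 .27
```

```text
t 27.9 tcp [ 0.4081 -0.2285  0.2561] gap 1.0 F [ 2. -1.  1.] grip 0.0 q6 -1.88
tool delta mm [183.8 431.7 -12.7] level deg [ 0.07 -0.21 -0.  ]
```

drive_tool([
  [0.004,0.01,0,0,0,0,1],
  [0.01,0.025,0,0,0,0,1],
  [0.016,0.038,0,0,0,0,1],
  [0.016,0.038,0,0,0,0,1],
  [0.016,0.038,0,0,0,0,1],
  [0.016,0.038,0,0,0,0,1],
  [0.016,0.038,0,0,0,0,1],
  [0.016,0.038,0,0,0,0,1],
  [0.016,0.038,0,0,0,0,1],
  [0.016,0.038,0,0,0,0,1],
])

```text
t: 28.9
tcp_pos: [0.4254, 0.1395, 0.2555]
tool_rot: [0.22, 0.976, -0.0, 0.0]
force: [1.3, -0.4, 0.3]
finger_gap: 0.997
gripper_force: 0.0
```

drive_tool([
  [0.016,0.038,0,0,0,0,1],
  [0.013,0.03,0,0,0,0,1],
  [0.008,0.018,0,0,0,0,1],
  [0.004,0.007,0,0,0,0,1],
  [0,0,0,0,0,0,1],
  [0,0,0,0,0,0,1],
])

```text
t: 29.5
tcp_pos: [0.4285, 0.2386, 0.2552]
tool_rot: [0.22, 0.976, -0.0, -0.0]
force: [0.2, 0.1, -0.0]
finger_gap: 1.001
gripper_force: 0.0
```

```bash
python3 go.py .4271 .2402 .136; python3 - <<'E'
from h import *
s=shot('side'); cv2.imwrite('pics/s5.png',s['image'][:,:,::-1])
C={'soft':(.4271,.2402,.162),'tub':(.47,-.02,.118),'det':(.604,-.163,.152),'bleach':(.409,-.229,.145),'cup':(.622,.008,.048)}
P=np.array([[depth(s,u,v) for u in range(640)] for v in range(480)])
for n,(x,y,z) in C.items():
    m=(abs(P[:,:,2]-z)<.004)&(np.hypot(P[:,:,0]-x,P[:,:,1]-y)<.04); q=P[m][:,:2].astype(np.float32)
    if len(q): c,r=cv2.minEnclosingCircle(q); print(n,len(q),np.round(c,4),round(r,4))
E
```

```text
t 29.5 tcp [0.4285 0.2386 0.2552] gap 1.001 F [ 0.2  0.1 -0. ] grip 0.0 q6 -0.85
tool delta mm [  1.9   1.  119.2] level deg [-0.05 -0.01  0.  ]
soft 122 [0.4287 0.239 ] 0.0195
tub 476 [ 0.4688 -0.0187] 0.0305
det 290 [ 0.6054 -0.1639] 0.0217
bleach 306 [ 0.4091 -0.2309] 0.0194
cup 123 [0.6215 0.0085] 0.0282
```

View pics/s5.png

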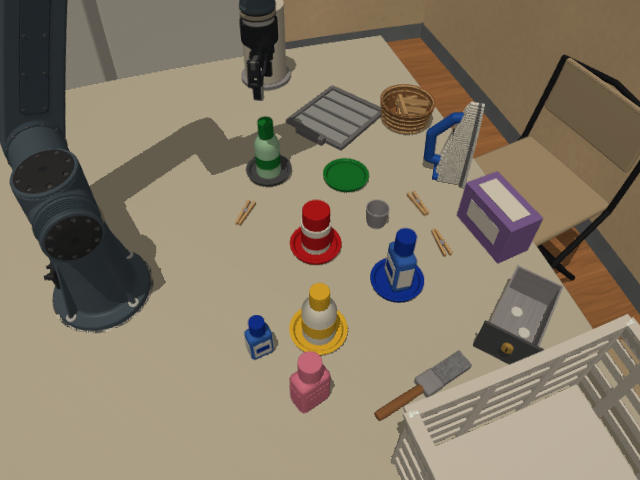

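The tub (316,235), detergent (400,270) and bleach (320,320) stand centred in their own trays. The cup at (377,214) has not moved, and green (346,175) is free for the softener at (267,155).

drive_tool([
  [0.001,0.001,0.02,0,0,0,1],
  [0,0,0.03,0,0,0,1],
  [0,0,0.03,0,0,0,1],
  [0,0,0.02,0,0,0,1],
  [0,0,0.01,0,0,0,1],
  [0,0,0.007,0,0,0,1],
  [0,0,0.002,0,0,0,1],
  [0,0,0,0,0,0,1],
])

```text
t: 30.35
tcp_pos: [0.4289, 0.2405, 0.1368]
tool_rot: [0.22, 0.976, 0.0, 0.0]
force: [0.4, -0.3, 0.2]
finger_gap: 1.001
gripper_force: 0.0
```

drive_tool([
  [0,0,0,0,0,0,-1],
  [0,0,0,0,0,0,-1],
  [0,0,0,0,0,0,-1],
  [0,0,0,0,0,0,-1],
  [0,0,0,0,0,0,-1],
  [0,0,0,0,0,0,-1],
  [0,0,0,0,0,0,-1],
  [0,0,0,0,0,0,-1],
  [0,0,0,0,0,0,-1],
  [0,0,0,0,0,0,-1],
], newtons=40)

```text
t: 31.35
tcp_pos: [0.4285, 0.2407, 0.1369]
tool_rot: [0.22, 0.976, 0.0, 0.0]
force: [-1.8, -1.1, 6.4]
finger_gap: 0.401
gripper_force: 39.7
```

drive_tool([
  [0,0,-0.005,0,0,0,-1],
  [0,0,-0.015,0,0,0,-1],
  [0,0,-0.02,0,0,0,-1],
  [0,0,-0.01,0,0,0,-1],
  [0,0,0,0,0,0,-1],
])

```text
t: 31.85
tcp_pos: [0.429, 0.2409, 0.1872]
tool_rot: [0.22, 0.976, 0.001, 0.001]
force: [0.3, 0.1, -4.4]
finger_gap: 0.403
gripper_force: 40.8
```

```bash
python3 go.py .606 .169 .186
```

```text
t 31.85 tcp [0.429  0.2409 0.1872] gap 0.403 F [ 0.3  0.1 -4.4] grip 40.8 q6 -0.84
tool delta mm [-190.8   10.9    1.5] level deg [ 0.1  0.1 -0. ]
```

drive_tool([
  [-0.007,0,0,0,0,0,-1],
  [-0.018,0.001,0,0,0,0,-1],
  [-0.03,0.002,0,0,0,0,-1],
  [-0.032,0.002,0,0,0,0,-1],
  [-0.032,0.002,0,0,0,0,-1],
  [-0.03,0.002,0,0,0,0,-1],
  [-0.022,0.001,0,0,0,0,-1],
  [-0.014,0.001,0,0,0,0,-1],
  [-0.006,0,0,0,0,0,-1],
  [0,0,0,0,0,0,-1],
])

```text
t: 32.85
tcp_pos: [0.6059, 0.1681, 0.1854]
tool_rot: [0.22, 0.975, -0.0, -0.001]
force: [-0.3, -0.4, -5.1]
finger_gap: 0.404
gripper_force: 40.7
```

```bash
python3 go.py .606 .169 .137
```

```text
t 32.85 tcp [0.6059 0.1681 0.1854] gap 0.404 F [-0.3 -0.4 -5.1] grip 40.7 q6 -1.03
tool delta mm [ 0.2  0.9 48.4] level deg [-0.04 -0.07  0.  ]
```

drive_tool([
  [0,0.001,0.01,0,0,0,-1],
  [0,0,0.015,0,0,0,-1],
  [0,0,0.01,0,0,0,-1],
  [0,0,0.007,0,0,0,-1],
  [0,0,0.004,0,0,0,-1],
  [0,0,0.002,0,0,0,-1],
  [0,0,0,0,0,0,-1],
  [0,0,0,0,0,0,-1],
])

```text
t: 33.65
tcp_pos: [0.6065, 0.1696, 0.1388]
tool_rot: [0.22, 0.976, 0.0, 0.0]
force: [-0.1, 0.1, -4.6]
finger_gap: 0.405
gripper_force: 40.7
```

drive_tool([
  [0,0,0,0,0,0,0],
  [0,0,0,0,0,0,0.5],
  [0,0,0,0,0,0,1],
  [0,0,0,0,0,0,1],
  [0,0,0,0,0,0,1],
  [0,0,-0.01,0,0,0,1],
  [0,0,-0.03,0,0,0,1],
  [0,0,-0.04,0,0,0,1],
  [0,0,-0.03,0,0,0,1],
  [0,0,-0.01,0,0,0,1],
])

```text
t: 34.65
tcp_pos: [0.6082, 0.1699, 0.2631]
tool_rot: [0.22, 0.976, 0.001, 0.004]
force: [0.9, 0.4, 0.2]
finger_gap: 1.001
gripper_force: 0.0
```

drive_tool([
  [0.02,0.02,0,0,0,0,1],
  [0.04,0.02,0,0,0,0,1],
  [0.04,0.02,0,0,0,0,1],
  [0.04,0.02,0,0,0,0,1],
  [0.02,0.02,0,0,0,0,1],
  [0,0,0,0,0,0,1],
  [0,0,0,0,0,0,1],
  [0,0,0,0,0,0,1],
])

```text
t: 35.45
tcp_pos: [0.5047, 0.3277, 0.258]
tool_rot: [0.22, 0.976, -0.0, -0.0]
force: [-0.6, -0.3, -1.0]
finger_gap: 1.0
gripper_force: 0.0
```

```bash
python3 - <<'E'
from h import *
for cam in('side','top'):
    s=shot(cam); cv2.imwrite(f'pics/end_{cam}.png',s['image'][:,:,::-1])
    C={'soft':(.606,.169,.162),'tub':(.469,-.02,.118),'det':(.6045,-.1625,.152),'bleach':(.409,-.229,.145),'cup':(.622,.008,.048)}
    P=np.array([[depth(s,u,v) for u in range(640)] for v in range(480)])
    for n,(x,y,z) in C.items():
        m=(abs(P[:,:,2]-z)<.004)&(np.hypot(P[:,:,0]-x,P[:,:,1]-y)<.04); q=P[m][:,:2].astype(np.float32)
        if len(q): c,r=cv2.minEnclosingCircle(q); print(cam,n,len(q),np.round((c[0]-x,c[1]-y),4),round(r,4),P[m][:,2].mean().round(4))
st=manip.sense(); print(st['t'],st['tcp_pos'],st['force'])
E
```

```text
side soft 142 [-0.0028 -0.0003] 0.0195 0.1624
side tub 477 [0.0015 0.0007] 0.0311 0.1188
side det 288 [ 0.0012 -0.0005] 0.0211 0.1527
side bleach 309 [ 0.0012 -0.001 ] 0.0205 0.1454
side cup 119 [ 0.0013 -0.0002] 0.0281 0.048
top soft 484 [-0.0015  0.001 ] 0.019 0.1618
top tub 1146 [-0.0001  0.002 ] 0.029 0.1175
top det 567 [-0.0008  0.0007] 0.0203 0.1512
top bleach 531 [ 0.0006 -0.0006] 0.0188 0.1445
top cup 195 [0.0005 0.0012] 0.0272 0.0472
35.55 [0.50503945 0.32741192 0.25809051] [-0.40629514  0.51437941 -0.67289017]
```

View pics/end_side.png

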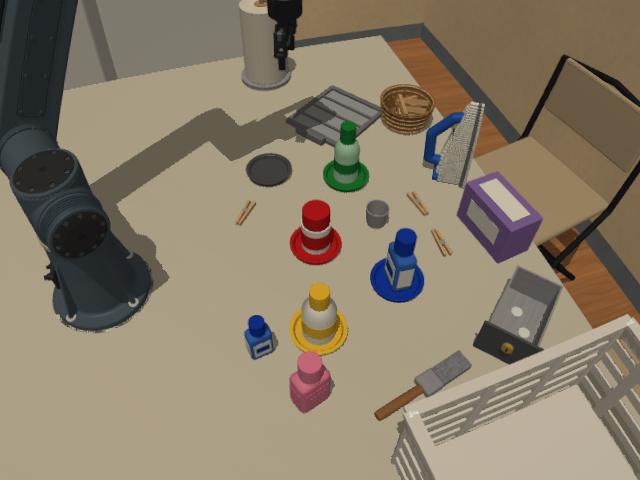

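All four products stand in their own trays: softener (347,160), tub (316,235), detergent (400,270) and bleach (320,320). Each is within about 3 mm of its tray centre, and grey (269,170) is empty.

```bash
python3 -c "
from station import manip
print(manip.sign_off())"
```

```text
the job is handed in; nothing more can be done
None
```

The job is handed in, with no verdict returned: all four products stand upright and released in their own-colour trays, each within about 3 mm of centre by camera, with the grey tray empty and the cup where it was, at 35.6 s of the 144 s allowed.

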